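# Fish the spirit level out of the accessory box

### The job

The spirit level for setting up the pool table has slid under both ends of the accessory box's fixed top. Turn the brass nut by hand until its steel keeper strap lies along the far side of the box, clear of the opening, then tilt the level and bring it out diagonally, one end first, through the narrow opening. Finish while holding it still in the gripper, all of it a good hand's breadth above the box top and touching nothing else; leave the other things on the table where they are.

Things in the scene. Friction and masses are not known exactly. Their poses are not given: they have to be found in the camera images.
- box: Rigid wooden accessory box fixed to the table, 215 mm along its x (-95 to +120), 370 mm along its y, 64 mm high. Origin on the table below the middle of its opening; z up, y along its length. The top's near strip (x -95 to -70) carries a chalk cube near y +150, the far strip (x +70 to +120) carries the keeper.
- box_mouth (a point): Centre of the opening in the box's top, at the top face, 64 mm above the table; axes as the box. The opening measures 140 mm along x and 190 mm along y (y -95 to +95). Beyond it the top over each end is 6 mm thick (58 to 64 mm above the table).
- box_floor (a point): Centre of the box's inner floor, 8 mm above the table; axes as the box. Inside it is 140 mm wide (x -70 to +70, straight below the opening's long edges) and 350 mm long (y -175 to +175): under each end of the top is a pocket 80 mm deep and 50 mm high.
- keeper (a joint): Angle (rad) of the keeper: a steel strap 20 mm wide, 4 mm thick, fixed under a brass nut on an upright pin at box x +98, y 0. At 0 the strap points along the box's -x and ends 140 mm from the pin, across the opening; it starts within 0.35. Positive is counter-clockwise from above; stops at +-1.6. At about +-1.5 it lies along the far strip, either way is good. Friction 0.12 N m holds it.
- keeper_nut (a point): Point on the nut's axis at mid-height, 79 mm above the table. The nut is a hexagon 30 mm across flats, 18 mm high (70 to 88 mm above the table); the strap's top is at 70 mm. One pair of flats is parallel to the strap, the others at 60 degrees to it. The frame turns with the keeper: -x points along the strap, y is across the parallel flats.
- level: Aluminium spirit level with black ends and three green vials, 250 mm long (its y), 40 mm wide (its x), 25 mm high (its z), a plain bar to the gripper, 0.18 to 0.37 kg, centre of mass in its middle. Origin at the centre of its underside. It lies loose and flat on the box's floor, roughly along the box (within 0.12 rad), both ends hidden under the top.
- level_end_a (a point): Centre of the level's +y end face.
- level_end_b (a point): Centre of the level's -y end face.
- chalk_deck: Bystander: chalk cube, 22 mm, on the box's near strip. Origin at its underside.
- chalk_cloth: Bystander: chalk cube, 22 mm, on the cloth beside the box.
- cue_ball: Bystander: white ball, 57 mm, sitting on a rubber coaster beside the box; 60 mm high. Origin at the coaster's underside.
- rack: Bystander: triangular wooden ball rack, sides 290 mm, 30 mm high, to the robot's left. Origin at its centre.
- ball_tray: Bystander: black tray, 200 by 140 mm, with six balls, 62 mm high, to the robot's right. Origin at its underside.
- brush: Bystander: brush lying at the near left, between robot and box.
- wrench: Bystander: wrench lying at the near right, between robot and box.

How it is judged:
On the way, in this order (a step that is already met when the one before it is completed fails the run):
1. the keeper strap is turned clear of the opening (at least 1.2 rad from straight across) ((value of joint keeper above 1.2 rad or value of joint keeper below -1.2 rad)), for 0.2 s.
2. the level sticks out through the opening at a slant: one end above the box top, the other still below it inside the box (((z of level_end_a in the frame of box above 0.07 m and z of level_end_b in the frame of box between 0 and 0.058 m) or (z of level_end_b in the frame of box above 0.07 m and z of level_end_a in the frame of box between 0 and 0.058 m))), for 0.1 s.
At the end, for the whole second after the job is handed in: The gripper holds the level still (under 0.03 m/s and 0.2 rad/s, finger force above 2 N), both of its end centres at least 50 mm above the box top, touching neither the box nor any bystander; the keeper is still at least 1.2 rad from straight across; no bystander has moved more than 30 mm (z of each of level_end_a, level_end_b in the frame of box above 0.114 m and contact force between level and the fingers above 2 N and contact force between level and box below 0.05 N and linear speed of level below 0.03 m/s and angular speed of level below 0.2 rad/s and (value of joint keeper above 1.2 rad or value of joint keeper below -1.2 rad) and contact force between level and chalk_deck below 0.05 N and contact force between level and chalk_cloth below 0.05 N and contact force between level and cue_ball below 0.05 N and contact force between level and rack below 0.05 N and contact force between level and ball_tray below 0.05 N and contact force between level and brush below 0.05 N and contact force between level and wrench below 0.05 N); the arm keeps its last pose, push and grip.
It fails at once if any bystander is moved more than 30 mm (distance of any of chalk_deck, chalk_cloth, cue_ball, rack, ball_tray, brush, wrench from where it was at the start of the episode above 0.03 m).
It also fails if it takes over 51 s, if anything falls off the work surface, if the arm or the gripper's body presses on something with over 40 N, if the wrist force passes 120 N, or if a joint passes its speed limit or range.

### The arm

A 6-joint arm with a two-finger parallel gripper is mounted at the origin on the work surface. World frame = base frame: x ahead of the robot, y to its left, z up, the work surface at z = 0. Lengths are in m, angles in rad, forces in N, time in s.
With the tool pointing down it reaches from about 0.35 to 0.775 m from the base axis. Payload 7.3 kg.
Tool frame: the origin (TCP) lies at the very end of the fingers, on their centre line; the grasp point (between the pads) lies 19 mm behind it; z points along the fingers, y is the line along which they close (so a half turn about z gives the same grasp; the last joint's range is limited). The gripper opens to 92 mm and grips with 3 to 60 N. Pads are 19 mm wide; open, the fingers measure 130 mm over their backs; the gripper's body (75 mm by 190 mm) begins 47 mm behind the grasp point.
Start: joints at [1.144, 0.342, 1.524, -0, 1.275, -0.146], TCP at [0.145, 0.504, 0.227] pointing down, gripper open.
Joint ranges: [-2.53, 2.53], [-0.77, 2.02], [0.04, 2.7], [-1, 4.14], [0.28, 2.66], [-3.11, 3.11]. Speed limits (rad/s): [2.57, 2.57, 3.14, 3.14, 3.14, 3.14].

### API

Orientations are given as [roll, pitch, yaw] about the fixed x, y, z axes, in that order (R = Rz(yaw) Ry(pitch) Rx(roll)).
In Python, from cell import robot gives the robot as it stands.
- The arm moves only by the tool apply_moves, never from a script. Its argument "rows" is a list of rows, each an object with "xyz": the shift along the tool's x, y, z in mm, a list of three; "turn": the turn about the tool's z in rad. A call has 1 to 10 rows; each row shifts and turns the commanded pose from where the row before left it, along the tool's axes as they then stand; what a row does not reach is not made up. A row lasts 1/8 s, in which the tool goes at most 62.5 mm and 10.7 degrees, less where a joint would pass 70% of its speed; a pose out of reach is approached as far as the arm can. A call with a gripper value outside its range is refused whole. "gripper" is the opening, from 0 (shut) to 1 (fully open), set as the call begins (left out, the last holds). The fingers move at their own pace and stop on an object; "newtons" is the grip in N (left out, the last holds). Time passes only in rows, so rows that do not move let the fingers close. It gives the time, the measured TCP pose, the force and the opening at its end, in the units of the state.
- robot.observe(): the state, without advancing time (a new reading comes with each control period).
- robot.read_camera(name): name is "side" or "top"; returns a dict with "frame" (480x640x3 uint8, blue, green, red), "mtx" (3x3 intrinsics, pixels), "R" (3x3) and "t" (3): a world point X has camera coordinates R X + t. Camera axes: x right, y down, z forward; pixel columns grow to the right and rows downward; lengths in m; the calibration is good to about 2 mm. A picture is of the moment at which its call begins. There is no depth.
- robot.hand_in(): hands the job in, once; it reports no verdict.
The state is a dict: "time": time; "qpos": joint angles; "qvel": joint speeds; "joint_efforts": joint torques, N m; "tool_pos": TCP position; "tool_rot": TCP orientation; "contact_force": force on the tool from outside, world axes, zero at the start; "torque": the same for the moment, N m; "opening": finger opening in m.
Only numpy, scipy, OpenCV 4.12 (cv2) and the standard library are available. Lean on these libraries where they do the work, as an engineer would, in place of code of your own. Each camera call takes 0.05 s, during which the arm holds its last target. There are 200 camera calls.

## Working session

There is one attempt and no reset: what is moved stays moved. The work goes in short steps, Python scripts to look and compute and a tool call to move; the robot and the scene stay as the last step left them, time stands still between calls to the robot, and variables do not carry over. Pictures are saved under pics/ and viewed, on a budget of 10 in all, crops included, one or two more only if the job needs it, and the job is handed in when it is done.

Besides the shell and the picture viewer there is one more tool, called after "Call:" as name(argument=value, ...) on one line, values as JSON. apply_moves: Moves the arm, as the interface text tells. Its arguments: {"type":"object","properties":{"rows":{"type":"array"},"gripper":{"type":"number"},"newtons":{"type":"number"}},"required":["rows"]}

```bash
ls; mkdir -p pics; python3 - <<'E'
from cell import robot
import cv2
for n in("top","side"):
    c=robot.read_camera(n); cv2.imwrite(f"pics/{n}0.png",c["frame"]); print(n,c["mtx"].tolist(),c["R"].tolist(),c["t"].tolist())
print(robot.observe())
E
```

```text
pics
top [[578.9039680389063, 0.0, 323.5419441562346], [0.0, 578.9039680389063, 232.35823975291135], [0.0, 0.0, 1.0]] [[0.009741087549979124, -0.9997871483299504, 0.01818706264379948], [-0.9931469102105818, -0.01179156487987484, -0.1162762819187934], [0.11646598624713855, -0.016929767628338716, -0.9930503798979848]] [-0.017560842205675237, 0.5010766349387272, 1.5212181649841139]
side [[507.82531230892863, 0.0, 308.0361009330113], [0.0, 507.82531230892863, 244.5848116824685], [0.0, 0.0, 1.0]] [[0.8175367280945648, -0.5758756022083618, 0.0009944835797301896], [-0.29463889430659534, -0.41976402525145184, -0.8584789368799247], [0.4947945231893946, 0.7015450476525762, -0.5128478584686927]] [-0.3861445360355029, 0.1938834226647609, 1.3460412448721126]
{'time': 0.1, 'qpos': array([ 1.14398062e+00,  3.42625831e-01,  1.52492324e+00,  1.57163263e-05,
        1.27541832e+00, -1.45981219e-01]), 'qvel': array([ 0.0002217 , -0.0004597 , -0.00158333, -0.00228192,  0.0004214 ,
       -0.00120387]), 'joint_efforts': array([ 2.67158015e-03, -4.32004559e+01, -2.44698018e+01,  7.21678580e-02,
        5.25774469e-02, -4.69164002e-05]), 'tool_pos': array([0.14531762, 0.5041032 , 0.22612799]), 'tool_rot': array([-3.14023472e+00, -2.14843578e-04,  2.86075344e+00]), 'contact_force': array([-0.844788  , -0.29452484, -0.99625391]), 'torque': array([0.0218836 , 0.01852247, 0.04086848]), 'opening': 0.09157943375447401}
```

View pics/top0.png

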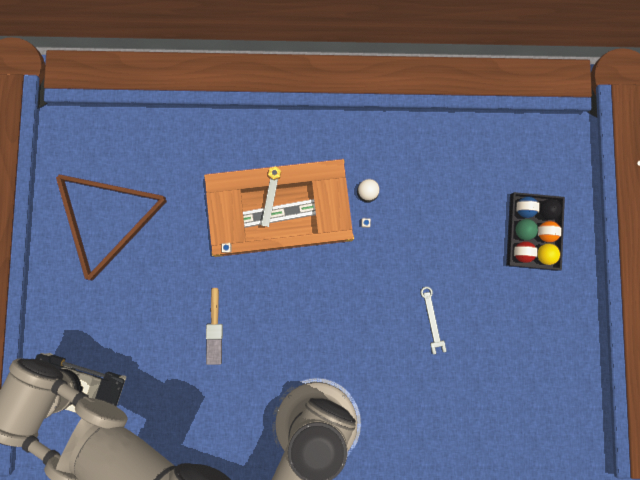

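View pics/side0.png

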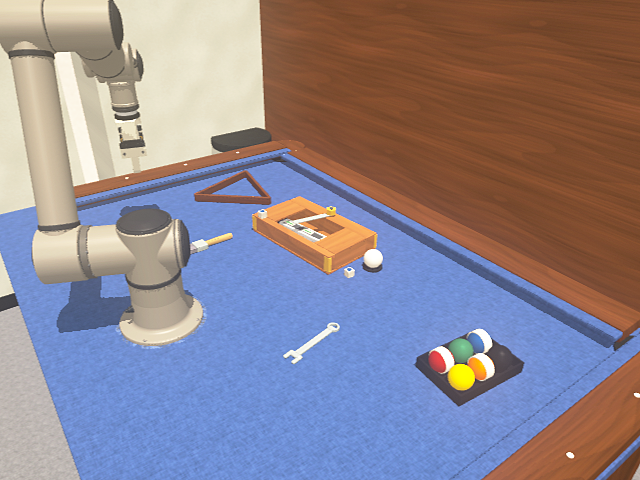

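The top view shows the box with corners near (206,175), (345,160), (353,238) and (212,255). The nut is at (274,173), the strap tip at (266,226), and the level runs from (243,218) to (313,208). The cue ball is at (369,190). Next I'll measure with a helper.

```bash
cat > h.py <<'E'
import numpy as np, cv2
from cell import robot
def ray(c,px,z):
    R,t=np.array(c["R"]),np.array(c["t"]); o=-R.T@t
    d=R.T@np.linalg.inv(c["mtx"])@np.array([px[0],px[1],1.0]); return o+d*(z-o[2])/d[2]
def proj(c,X):
    p=np.array(c["mtx"])@(np.array(c["R"])@np.array(X)+np.array(c["t"])); return p[:2]/p[2]
E
python3 - <<'E'
from h import *
c=robot.read_camera("top"); f=c["frame"]
hsv=cv2.cvtColor(f,cv2.COLOR_BGR2HSV)
roi=np.zeros(f.shape[:2],np.uint8); roi[145:270,190:360]=255
# box: not blue
m=((hsv[...,0]<25)&(hsv[...,1]>80)).astype(np.uint8)*255&roi
cs,_=cv2.findContours(m,cv2.RETR_EXTERNAL,cv2.CHAIN_APPROX_NONE); k=max(cs,key=cv2.contourArea)
q=cv2.approxPolyDP(cv2.convexHull(k),5,True)[:,0]; print("hull",q.tolist())
for p in q: print(p,ray(c,p,.064).round(4))
y=cv2.inRange(hsv,(20,150,120),(33,255,255))&roi
n,l,s,ce=cv2.connectedComponentsWithStats(y)
for i in range(1,n):
    if s[i,4]>15: print("yel",s[i],ce[i],ray(c,ce[i],.085).round(4))
g=cv2.inRange(hsv,(40,60,60),(85,255,255))&roi
n,l,s,ce=cv2.connectedComponentsWithStats(g)
for i in range(1,n):
    if s[i,4]>3: print("green",s[i],ce[i],ray(c,ce[i],.033).round(4))
cv2.imwrite("pics/crop1.png",cv2.resize(f[150:265,195:390],None,fx=4,fy=4,interpolation=cv2.INTER_CUBIC))
E
```

```text
hull [[343, 159], [351, 240], [212, 255], [204, 175]]
[343 159] [ 0.6942 -0.0614  0.064 ]
[351 240] [ 0.4779 -0.0836  0.064 ]
[212 255] [0.4345 0.2776 0.064 ]
[204 175] [0.6458 0.3054 0.064 ]
yel [268 167  13  12  68] [274.39705882 172.42647059] [0.6506 0.1186 0.085 ]
green [302 206  11   3  19] [307.10526316 207.15789474] [0.5684 0.0327 0.033 ]
green [272 212  10   3  16] [276.25 212.75] [0.5522 0.1151 0.033 ]
green [244 217   7   3  13] [247.07692308 217.84615385] [0.5374 0.1928 0.033 ]
```

View pics/crop1.png

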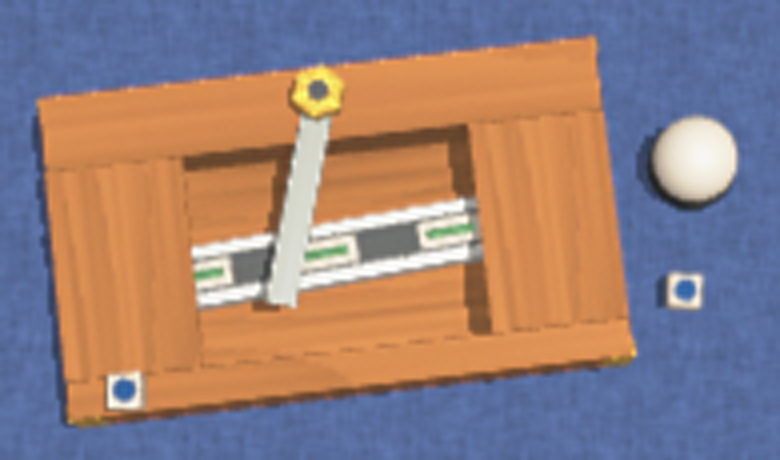

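```bash
cat >> h.py <<'E'
def mv(target,yaw):   # shift in current tool axes (mm), turn about tool z
    s=robot.observe(); y0=s["tool_rot"][2]; d=(np.array(target)-s["tool_pos"])*1000
    a=np.array([np.cos(y0),np.sin(y0)]); b=np.array([np.sin(y0),-np.cos(y0)])
    tn=-(yaw-y0); tn=(tn+np.pi/2)%np.pi-np.pi/2
    print("tool",s["tool_pos"].round(4),s["tool_rot"].round(3),"shift",[round(float(v),1) for v in (d[:2]@a,d[:2]@b,-d[2])],"turn",round(float(tn),3),"t",s["time"])
BX=np.array([.551,.1063]); BY=.131
def box2w(x,y): return BX+np.array([x*np.cos(BY)-y*np.sin(BY), x*np.sin(BY)+y*np.cos(BY)])
E
python3 - <<'E'
from h import *
c=robot.read_camera("top")
C=lambda u,v:(195+(u+.5)/4-.5,150+(v+.5)/4-.5)
tip=ray(c,C(282,305),.07); nut=ray(c,C(317,91),.088); print(tip,nut,np.linalg.norm((tip-nut)[:2]), box2w(.098,0))
a=np.arctan2(*(tip-nut)[1::-1]); print("strap yaw",a,"keeper",a-np.pi-BY)
# opening corners check
for p in [(183,157),(467,125),(490,334),(200,368)]: 
    w=ray(c,C(*p),.064)[:2]-BX; print("box coords",w@[np.cos(BY),np.sin(BY)],w@[-np.sin(BY),np.cos(BY)])
mv([nut[0],nut[1],.071],a)
E
```

```text
[0.51167993 0.14099013 0.07      ] [0.65008912 0.11973469 0.088     ] 0.1400317710392073 [0.64816031 0.11910131]
strap yaw 2.9892135567380165 keeper -0.28337909685177665
box coords 0.07178459842606363 0.09382504308420622
box coords 0.07115893601850187 -0.09444203445154312
box coords -0.06876482052364673 -0.09289212028906955
box coords -0.06844529299559178 0.09743384588755613
tool [0.1454 0.5042 0.2263] [-3.141 -0.     2.861] shift [-591.5, -229.6, 155.3] turn -0.128 t 0.2
```

Call:
apply_moves(rows=[{"xyz":[-49,-19,0],"turn":0},{"xyz":[-49,-19,0],"turn":0},{"xyz":[-49,-19,0],"turn":0},{"xyz":[-49,-19,0],"turn":0},{"xyz":[-49,-19,0],"turn":0},{"xyz":[-49,-19,0],"turn":0},{"xyz":[-49,-19,0],"turn":0},{"xyz":[-49,-19,0],"turn":0},{"xyz":[-49,-19,0],"turn":0},{"xyz":[-49,-19,0],"turn":0}], gripper=0.8)

```text
time: 1.45
tool_pos: [0.5648, 0.1849, 0.2265]
tool_rot: [3.141, -0.0, 2.861]
contact_force: [0.9, -0.4, 0.1]
opening: 0.0733
```

Call:
apply_moves(rows=[{"xyz":[-49,-19,0],"turn":0},{"xyz":[-49,-19,0],"turn":0},{"xyz":[0,0,0],"turn":-0.128},{"xyz":[0,0,0],"turn":0},{"xyz":[0,0,0],"turn":0}])

```text
time: 2.08
tool_pos: [0.6469, 0.1229, 0.2267]
tool_rot: [3.141, -0.0, 2.987]
contact_force: [-0.7, 0.8, 0.3]
opening: 0.0732
```

```bash
python3 - <<'E'
from h import *
mv([.6495,.1195,.072],2.989)
E
```

```text
tool [0.6469 0.1229 0.2267] [ 3.141 -0.     2.987] shift [-3.1, -3.0, 154.7] turn -0.002 t 2.075
```

Call:
apply_moves(rows=[{"xyz":[-3,-3,40],"turn":0},{"xyz":[0,0,40],"turn":0},{"xyz":[0,0,40],"turn":0},{"xyz":[0,0,25],"turn":0},{"xyz":[0,0,10],"turn":0},{"xyz":[0,0,0],"turn":0}])

```text
time: 2.82
tool_pos: [0.6497, 0.1195, 0.0719]
tool_rot: [3.141, -0.0, 2.989]
contact_force: [-0.2, 0.1, 0.8]
opening: 0.0734
```

Call:
apply_moves(rows=[{"xyz":[0,0,0],"turn":0},{"xyz":[0,0,0],"turn":0},{"xyz":[0,0,0],"turn":0},{"xyz":[0,0,0],"turn":0},{"xyz":[0,0,0],"turn":0},{"xyz":[0,0,0],"turn":0}], gripper=0.2, newtons=35)

```text
time: 3.58
tool_pos: [0.6496, 0.1173, 0.0718]
tool_rot: [-3.139, -0.0, 2.988]
contact_force: [-1.1, -5.4, 2.0]
opening: 0.0298
```

Call:
apply_moves(rows=[{"xyz":[0,-2,0],"turn":0.12},{"xyz":[0,0,0],"turn":0.16},{"xyz":[0,0,0],"turn":0.16},{"xyz":[0,0,0],"turn":0.16},{"xyz":[0,0,0],"turn":0.16},{"xyz":[0,0,0],"turn":0.16},{"xyz":[0,0,0],"turn":0.16},{"xyz":[0,0,0],"turn":0.14},{"xyz":[0,0,0],"turn":0},{"xyz":[0,0,0],"turn":0}])

```text
time: 4.82
tool_pos: [0.6506, 0.1183, 0.0719]
tool_rot: [3.138, -0.001, 1.769]
contact_force: [5.5, 4.2, -1.9]
opening: 0.0298
```

Call:
apply_moves(rows=[{"xyz":[0,0,0],"turn":0},{"xyz":[0,0,0],"turn":0},{"xyz":[0,0,-20],"turn":0},{"xyz":[0,0,-40],"turn":0},{"xyz":[0,0,-50],"turn":0},{"xyz":[0,0,-50],"turn":0}], gripper=0.62)

```text
time: 5.58
tool_pos: [0.6491, 0.1168, 0.2332]
tool_rot: [-3.141, 0.0, 1.769]
contact_force: [0.3, 0.2, -0.0]
opening: 0.057
```

```bash
python3 - <<'E'
from h import *
p=box2w(.002,-.08)
mv([p[0],p[1],.2],.191+np.pi/2)
E
```

```text
tool [0.6491 0.1168 0.2332] [-3.141  0.     1.769] shift [-71.0, -101.6, 33.2] turn 0.007 t 5.575
```

Call:
apply_moves(rows=[{"xyz":[-45,0,0],"turn":0},{"xyz":[-45,0,0],"turn":0},{"xyz":[-45,0,0],"turn":0},{"xyz":[-45,0,0],"turn":0},{"xyz":[0,0,0],"turn":0}])

```text
time: 6.2
tool_pos: [0.6848, -0.0634, 0.2311]
tool_rot: [-3.141, 0.001, 1.764]
contact_force: [-0.3, 0.6, 0.6]
opening: 0.0568
```

```bash
python3 - <<'E'
from h import *
c=robot.read_camera("top"); f=c["frame"]
cv2.imwrite("pics/crop2.png",cv2.resize(f[150:265,195:390],None,fx=4,fy=4,interpolation=cv2.INTER_CUBIC))
E
```

```text
(no output)
```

View pics/crop2.png

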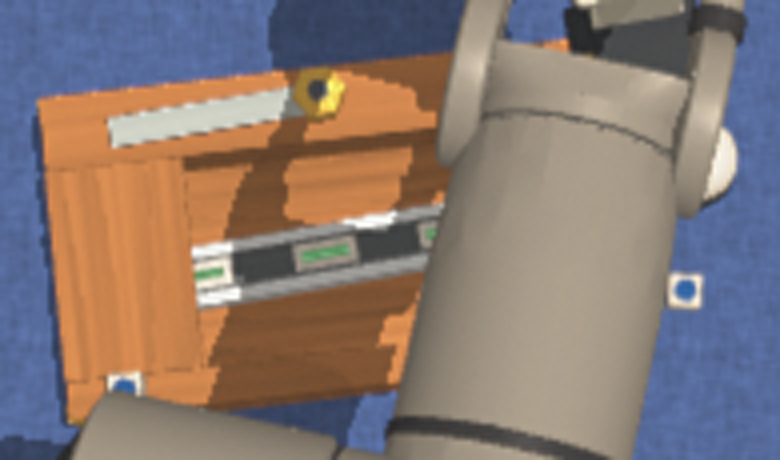

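The keeper now lies along the far strip, from (110,130) to (300,100) in the crop. The level's middle vial is fully visible at (325,253).

```bash
python3 - <<'E'
from h import *
c=robot.read_camera("top")
C=lambda u,v:(195+(u+.5)/4-.5,150+(v+.5)/4-.5)
o=ray(c,C(325,253),.033)[:2]
w=o-BX; print("centre",o,"box",w@[np.cos(BY),np.sin(BY)],w@[-np.sin(BY),np.cos(BY)])
# lower/upper edges: right (475,200)/(480,262) left (193,250)/(198,306) from first picture
A=ray(c,C(193,250),.033);B=ray(c,C(467,200),.033);A2=ray(c,C(198,306),.033);B2=ray(c,C(480,260),.033)
for P,Q in((A,B),(A2,B2)): print(np.arctan2(-(P-Q)[0],(P-Q)[1]), abs(np.cross((P-Q)[:2],o-Q[:2]))/np.linalg.norm((P-Q)[:2]))
L=.185
g=o-.09*np.array([-np.sin(L),np.cos(L)]); print("grip",g)
mv([g[0],g[1],.2],L+np.pi/2)
E
```

```text
centre [0.55184319 0.11612853] box 0.0021198258535884396 0.009634178702151226
0.19582159277953698 0.018076814253597192
0.17579029751073452 0.02155211434393667
grip [0.56839838 0.02766427]
tool [ 0.6846 -0.0597  0.2314] [-3.141e+00 -1.000e-03  1.768e+00] shift [108.4, -96.9, 31.4] turn 0.012 t 6.3<stdin>:8: DeprecationWarning: Arrays of 2-dimensional vectors are deprecated. Use arrays of 3-dimensional vectors instead. (deprecated in NumPy 2.0)
```

Call:
apply_moves(rows=[{"xyz":[36,-32,0],"turn":0},{"xyz":[36,-32,0],"turn":0},{"xyz":[36,-33,10],"turn":0},{"xyz":[0,0,40],"turn":0},{"xyz":[0,0,40],"turn":0},{"xyz":[0,0,40],"turn":0},{"xyz":[0,0,0],"turn":0},{"xyz":[0,0,0],"turn":0}])

```text
time: 7.3
tool_pos: [0.5693, 0.0281, 0.1033]
tool_rot: [3.139, 0.0, 1.77]
contact_force: [-0.1, 0.3, 0.2]
opening: 0.057
```

```bash
python3 - <<'E'
from h import *
mv([.568,.0277,.015],.187+np.pi/2)
E
```

```text
tool [0.5693 0.0281 0.1033] [3.139 0.    1.77 ] shift [-0.1, -1.4, 88.3] turn 0.012 t 7.3
```

Call:
apply_moves(rows=[{"xyz":[0,-1,30],"turn":0.01},{"xyz":[0,0,30],"turn":0},{"xyz":[0,0,20],"turn":0},{"xyz":[0,0,8],"turn":0},{"xyz":[0,0,0],"turn":0},{"xyz":[0,0,0],"turn":0}])

```text
time: 8.05
tool_pos: [0.5685, 0.0272, 0.0151]
tool_rot: [3.139, 0.001, 1.759]
contact_force: [-0.3, -0.9, -0.2]
opening: 0.0567
```

Call:
apply_moves(rows=[{"xyz":[0,0,0],"turn":0},{"xyz":[0,0,0],"turn":0},{"xyz":[0,0,0],"turn":0},{"xyz":[0,0,0],"turn":0},{"xyz":[0,0,0],"turn":0}], gripper=0.2, newtons=20)

```text
time: 8.68
tool_pos: [0.568, 0.0271, 0.0142]
tool_rot: [3.14, 0.0, 1.759]
contact_force: [-0.5, 0.2, 5.0]
opening: 0.0398
```

Call:
apply_moves(rows=[{"xyz":[0,0,-7],"turn":0},{"xyz":[0,0,-7],"turn":0},{"xyz":[10,0,0],"turn":0.02},{"xyz":[10,0,0],"turn":0.02},{"xyz":[9,0,0],"turn":0.01},{"xyz":[0,0,0],"turn":0},{"xyz":[0,0,0],"turn":0}])

```text
time: 9.55
tool_pos: [0.5627, 0.0558, 0.0276]
tool_rot: [-3.142, 0.0, 1.709]
contact_force: [-0.0, 0.3, -3.2]
opening: 0.0397
```

```bash
python3 - <<'E'
from h import *
print(robot.observe()["torque"])
c=robot.read_camera("top"); f=c["frame"]; s=robot.read_camera("side")["frame"]
a=cv2.resize(f[150:265,195:390],(585,345),interpolation=cv2.INTER_CUBIC)
b=cv2.resize(s[150:265,225:420],(585,345),interpolation=cv2.INTER_CUBIC)
cv2.imwrite("pics/c3.png",cv2.resize(np.vstack([a,b]),None,fx=.86,fy=.86))
E
```

```text
[-0.25620206  0.02589709  0.00248637]
```

View pics/c3.png

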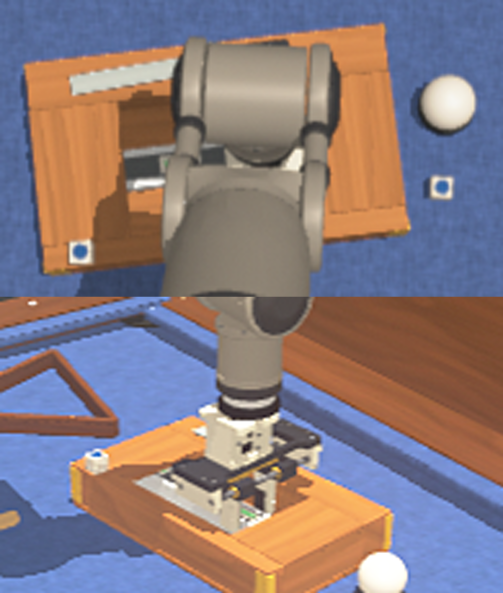

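Call:
apply_moves(rows=[{"xyz":[0,0,0],"turn":0},{"xyz":[0,0,0],"turn":0},{"xyz":[0,0,-8],"turn":0},{"xyz":[0,0,-8],"turn":0},{"xyz":[0,0,-8],"turn":0},{"xyz":[0,0,0],"turn":0}], newtons=9)

```text
time: 10.4
tool_pos: [0.5633, 0.0557, 0.0528]
tool_rot: [3.14, 0.0, 1.709]
contact_force: [-0.1, -1.3, -0.3]
opening: 0.0398
```

```bash
python3 - <<'E'
from h import *
o=robot.observe(); print(o["torque"],o["contact_force"])
E
```

```text
[-0.15330187 -0.05816273 -0.04250441] [-0.05098502 -1.31409594 -0.27790148]
```

Call:
apply_moves(rows=[{"xyz":[0,0,-8],"turn":0},{"xyz":[0,0,-8],"turn":0},{"xyz":[-2,0,-8],"turn":0},{"xyz":[0,0,0],"turn":0},{"xyz":[0,0,0],"turn":0}])

```text
time: 11.02
tool_pos: [0.5632, 0.0536, 0.0759]
tool_rot: [3.141, 0.0, 1.708]
contact_force: [-0.2, -1.0, 0.5]
opening: 0.0396
```

```bash
python3 - <<'E'
from h import *
o=robot.observe(); print(o["torque"],o["contact_force"])
f=robot.read_camera("top")["frame"]; s=robot.read_camera("side")["frame"]
a=cv2.resize(f[150:265,195:390],(585,345),interpolation=cv2.INTER_CUBIC)
b=cv2.resize(s[150:265,225:420],(585,345),interpolation=cv2.INTER_CUBIC)
cv2.imwrite("pics/c4.png",cv2.resize(np.vstack([a,b]),None,fx=.86,fy=.86))
E
```

```text
[-0.17047562 -0.04406494 -0.10273562] [-0.18134523 -1.04820351  0.53048541]
```

View pics/c4.png

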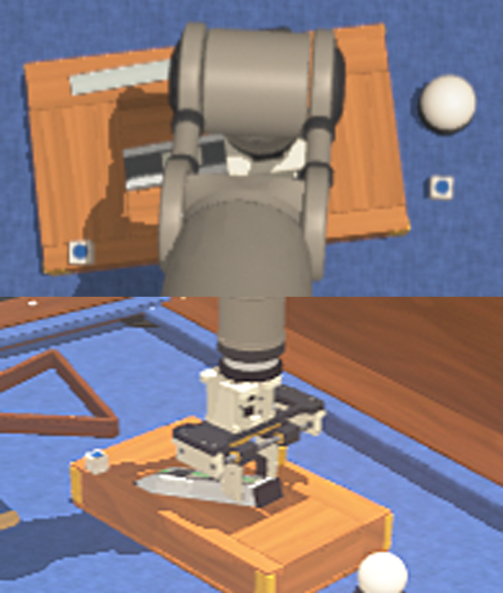

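Call:
apply_moves(rows=[{"xyz":[-10,0,-3],"turn":0},{"xyz":[-10,0,-3],"turn":0},{"xyz":[-10,0,-3],"turn":0},{"xyz":[-10,0,-4],"turn":0},{"xyz":[-10,0,-4],"turn":0},{"xyz":[0,0,0],"turn":0}])

```text
time: 11.88
tool_pos: [0.5703, 0.0033, 0.0932]
tool_rot: [3.141, 0.0, 1.708]
contact_force: [-0.3, -0.7, -0.4]
opening: 0.0401
```

Call:
apply_moves(rows=[{"xyz":[-10,0,-4],"turn":0},{"xyz":[-10,0,-4],"turn":0},{"xyz":[-10,0,-4],"turn":0},{"xyz":[-10,0,-5],"turn":0},{"xyz":[-8,0,-5],"turn":0},{"xyz":[0,0,0],"turn":0}])

```text
time: 12.62
tool_pos: [0.5769, -0.0441, 0.1153]
tool_rot: [3.14, 0.001, 1.708]
contact_force: [0.9, -0.9, -0.0]
opening: 0.0397
```

```bash
python3 - <<'E'
from h import *
o=robot.observe(); print(o["torque"],o["contact_force"])
f=robot.read_camera("top")["frame"]; s=robot.read_camera("side")["frame"]
a=cv2.resize(f[150:265,195:390],(585,345),interpolation=cv2.INTER_CUBIC)
b=cv2.resize(s[150:265,225:420],(585,345),interpolation=cv2.INTER_CUBIC)
cv2.imwrite("pics/c5.png",cv2.resize(np.vstack([a,b]),None,fx=.86,fy=.86))
E
```

```text
[-0.23111902 -0.00781282 -0.05503434] [ 0.87289382 -0.92241944 -0.01632948]
```

View pics/c5.png

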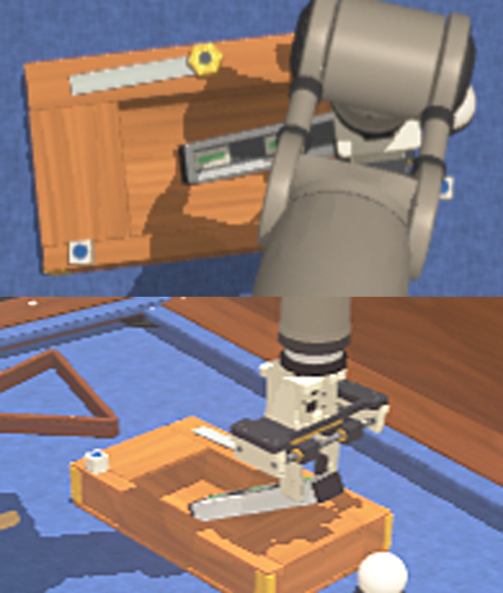

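Call:
apply_moves(rows=[{"xyz":[0,0,0],"turn":0},{"xyz":[0,0,0],"turn":0},{"xyz":[0,0,0],"turn":0},{"xyz":[0,0,-8],"turn":0},{"xyz":[0,0,-15],"turn":0},{"xyz":[0,0,-20],"turn":0},{"xyz":[0,0,-20],"turn":0},{"xyz":[0,0,-20],"turn":0},{"xyz":[0,0,-20],"turn":0},{"xyz":[0,0,-20],"turn":0}], newtons=50)

```text
time: 13.98
tool_pos: [0.5763, -0.0432, 0.2395]
tool_rot: [3.141, 0.0, 1.709]
contact_force: [-0.0, -0.4, -2.6]
opening: 0.0393
```

Call:
apply_moves(rows=[{"xyz":[0,0,-20],"turn":0},{"xyz":[0,0,-20],"turn":0},{"xyz":[0,0,-20],"turn":0},{"xyz":[0,0,-15],"turn":0},{"xyz":[0,0,-8],"turn":0},{"xyz":[0,0,0],"turn":0},{"xyz":[0,0,0],"turn":0},{"xyz":[0,0,0],"turn":0}])

```text
time: 14.98
tool_pos: [0.5762, -0.0433, 0.32]
tool_rot: [-3.14, -0.001, 1.709]
contact_force: [0.4, -0.2, -2.9]
opening: 0.04
```

```bash
python3 - <<'E'
from h import *
o=robot.observe(); print(o["torque"],o["contact_force"])
f=robot.read_camera("top")["frame"]; s=robot.read_camera("side")["frame"]
a=cv2.resize(f[150:265,195:390],(585,345),interpolation=cv2.INTER_CUBIC)
b=cv2.resize(s[120:250,225:445],(585,345),interpolation=cv2.INTER_CUBIC)
cv2.imwrite("pics/c6.png",cv2.resize(np.vstack([a,b]),None,fx=.86,fy=.86))
E
```

```text
[-0.2477665  -0.00750655  0.02020646] [ 0.37800856 -0.17290851 -2.92839579]
```

View pics/c6.png

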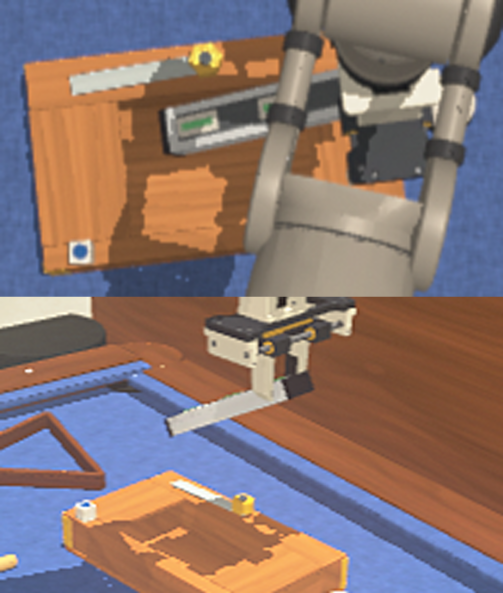

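The level is out and held at a slant. End a is at about (166,132) in the top half and (172,425) in the side half. I'll check its height from the two views, then hand in.

```bash
python3 - <<'E'
from h import *
t=robot.read_camera("top"); s=robot.read_camera("side")
P=[np.array(c["mtx"])@np.c_[c["R"],c["t"]] for c in(t,s)]
X=cv2.triangulatePoints(P[0],P[1],np.array([[259.3],[201.2]]),np.array([[300.2],[176.1]])); X=(X[:3]/X[3]).ravel()
o=robot.observe(); g=o["tool_pos"]+[0,0,.019]
print("end a",X,"dist to grip",np.linalg.norm(X-g),o["contact_force"],o["torque"],o["time"],np.abs(o["qvel"]).max(),o["opening"])
if X[2]>.16: robot.hand_in(); print("handed in")
E
```

```text
end a [0.5485107  0.14484517 0.21961791] dist to grip 0.22479830759230218 [-0.47816776  0.11457458 -1.77721364] [-0.24008612  0.07224255  0.05269432] 15.175 0.002429135019540641 0.039596953807020406
the job is handed in; nothing more can be done
handed in
```

I turned the brass nut about 1.2 rad, so the keeper strap lies along the far side of the box, at about -1.5 rad. I then gripped the level near end b and slid it toward the other pocket. With a light grip, end b tilted up through the opening, and I drew the level out diagonally. The job was handed in at about 15 s, and it reports no verdict.

**Last checks:**
- **Height:** the lower end is at about z 0.22 m, roughly 155 mm above the box top, triangulated from both cameras. The other end is higher.
- **Grip:** the level is held at 50 N with the opening at 39.6 mm, and the arm is still (under 0.003 rad/s).
- **Surroundings:** the strap is clear of the opening. The chalk cube on the box is where it was. The other bystanders I did not measure again, and the last picture did not show all of them.

**Not exact:** the distance from grip to lower end came out at 225 mm, against about 214 mm expected. That 1 cm difference is small against the height margin.

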